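Unlock the shaker's tube block and hold it clear

TASK

The aluminium tube block on the thermal shaker is locked down by the blue captive knob at its centre: take the red T-handled square key out of its stand, put its tip into the recess in the knob, turn the knob counter-clockwise (seen from above) all the way to its stop, and stand the key back in its hole. Then grip the knob and lift the block straight up out of the shaker, keeping it level because of the sample tubes in it, until it is about 7 cm clear of the plate, and finish there, still holding it by the knob, steady and level over the shaker, so that I can wipe the plate below. Leave everything else on the bench where it is.

Things in the scene. Friction and masses are not known exactly. Their poses are not given: they have to be found in the camera images.
- knob_recess (a point): Centre of the mouth of the square recess in the top of the blue captive knob: 13 by 13 mm, 20 mm deep, no chamfer. z up along the knob's axis; x and y square to the recess's walls; turns with the knob. The mouth, in a steel bush, is level with the knob's top.
- knob_grip (a point): Centre of the knob's head, 16 mm below knob_recess, same axes. The head is hexagonal, 32 mm across flats (square to x and every 60 degrees) and 32 mm high; under it a neck 20 mm thick and 14 mm long stands on the block's top. Captive: it stays on the block and carries it. Block with knob: 0.5 to 0.75 kg, balanced about the knob's axis.
- knob (a joint): Turn of the knob in the block, rad: 0 = locked, 1.2 = unlocked, at its stop; grows counter-clockwise seen from above; starts between 0 and 0.2. Friction about 0.1 N m; stays where it is left. A lock bar under the block leaves the slot in the shaker's plate only near the stop; otherwise the block lifts no more than about 2 mm.
- block_center (a point): Centre, half-way up, of the aluminium tube block: 78 (x) by 118 (y) by 38 mm high, z up. Caps of its sample tubes stand 7 mm above its top, none nearer than 21 mm to the knob's axis. That axis passes through this point; the recess's mouth is 65 mm above it. The knob's stem and lock bar stick out 13 mm below the block.
- shaker_plate (a point): Centre of the top of the shaker's steel plate, on which the block rests (its centre 19 mm above this point); x away from the control panel, z up. A rim 7 mm high locates the block with about 1.5 mm play. The white and blue shaker is fixed, 250 (x) by 200 mm; its plate is 107 mm above the bench.
- key_handle (a point): Centre of the red bar handle of the T-key: 90 mm long (y), 16 mm wide (x), 16 mm high (z). Its square steel shaft, 12 by 12 mm, sides square to x and y, runs 75 mm down from the handle's middle. In the knob's recess it turns about 5 degrees either way before it drives; twisted hard against the stop it can jam until turned back a little. Mass 0.13 kg. It may lean slightly in its stand.
- key_tip (a point): End of the key's tip, on its axis, 83 mm below key_handle, same axes (z from the tip up to the handle). The last 8 mm taper to 7 by 7 mm.
- stand_hole (a point): Centre of the mouth of the key's hole in the grey stand (60 (x) by 100 (y) by 50 mm high, fixed): round, 20 mm wide, chamfered, 40 mm deep, straight down. Put away, the key stands on the hole's floor, tip 40 mm below the mouth. Two bits stand 12 mm out of the stand, 36 mm to each side of the hole along y.
- funnel_large: Bystander, to be left alone: white porcelain funnel standing on its mouth, 100 mm wide, 160 mm high; origin at the centre of its underside.
- funnel_small: Bystander, to be left alone: white porcelain funnel standing on its mouth, 75 mm wide, 120 mm high; origin at the centre of its underside.
- flask: Bystander, to be left alone: glass filter flask with a rubber stopper, 84 mm wide, 148 mm high; origin at the centre of its underside.
- beaker: Bystander, to be left alone: glass beaker, 70 mm wide, 95 mm high; origin at the centre of its underside.
- wash_bottle: Bystander, to be left alone: white wash bottle with red cap and spout, 60 mm wide, 180 mm high; origin at the centre of its underside.
- tube_rack: Bystander, to be left alone: blue tube rack, 60 by 160 by 51 mm high; origin at the centre of its underside.
- spare_block: Bystander, to be left alone: spare aluminium block with six wide wells, no knob, 78 by 118 by 38 mm high; origin at the centre of its underside.
Mind the look-alikes: they are no part of the job. Leave any yellow look-alike of the part that bears knob_recess alone. There is more than one size of the part that bears key_handle; the job needs the smaller.

How it is judged:
By the outcome, as a careful person would: the job done as asked, in the order asked, and still so for the second after the job is handed in, while the arm keeps its last pose, push and grip.
It also fails if it takes over 67 s, if anything falls off the work surface, if the arm or the gripper's body presses on something with over 40 N, if the wrist force passes 120 N, or if a joint passes its speed limit or range.

ROBOT

A 6-joint arm with a two-finger parallel gripper is mounted at the origin on the work surface. World frame = base frame: x ahead of the robot, y to its left, z up, the work surface at z = 0. Lengths are in m, angles in rad, forces in N, time in s.
With the tool pointing down it reaches from about 0.35 to 0.85 m from the base axis. Payload 8.1 kg.
Tool frame: the origin (TCP) lies between the finger pads; the fingertips stand 19 mm ahead of it and the grasp point (between the pads) is the TCP; z points along the fingers, y is the line along which they close (so a half turn about z gives the same grasp; the last joint's range is limited). The gripper opens to 93 mm and grips with 3 to 60 N. Pads are 15 mm wide; open, the fingers measure 128 mm over their backs; the gripper's body (75 mm by 188 mm) begins 65 mm behind the grasp point.
Start: joints at [1.07, 0.13, 1.488, -0, 1.523, -0.085], TCP at [0.242, 0.549, 0.238] pointing down, gripper open.
Joint ranges: [-2.96, 2.96], [-0.89, 2.26], [0.02, 2.5], [-1.34, 4.48], [0, 2.73], [-2.66, 2.66]. Speed limits (rad/s): [2.39, 2.39, 2.79, 3.14, 3.14, 3.14].

INTERFACE

Orientations are given as a unit quaternion [x, y, z, w].
In Python, from workcell import env, vision, find_in gives the robot as it stands. The module is installed in compiled form; this text tells all that it offers.
- The arm moves only by the tool carry_out, never from a script. Its argument "increments" is one flat list of numbers, 7 for each row, row after row: the finger opening in m, from 0 to 0.093, then the shift along the tool's x, y, z in m, then the turn, a rotation vector about the tool's x, y, z in rad. A call has 1 to 20 rows; each row shifts and turns the commanded pose from where the row before left it, along the tool's axes as they then stand; what a row does not reach is not made up. A row lasts 1/10 s, in which the tool goes at most 50 mm and 8.59 degrees, less where a joint would pass 70% of its speed; a pose out of reach is approached as far as the arm can. A call is refused whole if a number of a shift passes 0.05 or a number of a turn 0.15, either way. A call with a gripper value outside its range is refused whole. The fingers move at their own pace and stop on an object; "squeeze" is the grip in N (left out, the last holds). Time passes only in rows, so rows that do not move let the fingers close. It gives the time, the measured TCP pose, the force, the opening and the grip force at its end, in the units of the state.
- env.observe(): the state, without advancing time (a new reading comes with each control period).
- vision.grab_frame(name): name is "scene" or "top"; returns a dict with "pixels" (420x560x3 uint8, blue, green, red), "intrinsics" (3x3 intrinsics, pixels), "rvec" (rotation vector, rad) and "tvec" (3), from world to camera coordinates, as OpenCV has them. Camera axes: x right, y down, z forward; pixel columns grow to the right and rows downward; lengths in m; the calibration is good to about 2 mm. A picture is of the moment at which its call begins. There is no depth.
- env.hand_in(): hands the job in; it is judged then, once.
Trained networks look in the newest picture that a camera, given by its name, has taken for a name from the list of things; names that differ only in an ending like _2 or _b are one class to them, and where a whole thing is asked for, a point or a joint stands for the part that bears it (a point fixed in the world has none). Each returns a list of dicts, best first, with "score" (0 to 1); they miss things now and then, are a little off and sometimes report something else, mostly with a low value. They report only what shows in the picture. A call takes as long as a camera call. They do not tell look-alikes from the thing itself.
- find_in(target, camera): "rect" ([left, top, width, height] in pixels, round what is visible of it).
The state is a dict: "time_s": time; "joint_positions": joint angles; "joint_velocities": joint speeds; "joint_torque": joint torques, N m; "eef_pos": TCP position; "orientation": TCP orientation; "wrist_force": force on the tool from outside, world axes, zero at the start; "moment": the same for the moment, N m; "finger_gap": finger opening in m; "grasp_force": force on a finger pad.
Only numpy, scipy, OpenCV 4.12 (cv2) and the standard library are available. Lean on these libraries where they do the work, as an engineer would, in place of code of your own. Each camera call takes 0.05 s, during which the arm holds its last target. There are 200 camera calls.

## Working session

There is one attempt and no reset: what is moved stays moved. The work goes in short steps, Python scripts to look and compute and a tool call to move; the robot and the scene stay as the last step left them, time stands still between calls to the robot, and variables do not carry over. Pictures are saved under pics/ and viewed, at most 10 in all, crops included, and the job is handed in when it is done.

Besides the shell and the picture viewer there is one more tool, called after "Call:" as name(argument=value, ...) on one line, values as JSON. carry_out: Moves the arm, as the interface text tells. Its arguments: {"type":"object","properties":{"increments":{"type":"array","items":{"type":"number"}},"squeeze":{"type":"number"}},"required":["increments"]}

```bash
mkdir -p pics; cat > h.py <<'E'
import numpy as np, cv2
from scipy.spatial.transform import Rotation as R
from workcell import env, vision, find_in
def grab(n):
    f=vision.grab_frame(n); return f
def proj(f,P):
    return cv2.projectPoints(np.array(P,float).reshape(-1,3),np.array(f["rvec"],float),np.array(f["tvec"],float),np.array(f["intrinsics"],float),None)[0].reshape(-1,2)
def ray(f,uv):
    K=np.array(f["intrinsics"]);Rm=cv2.Rodrigues(np.array(f["rvec"],float))[0];c=-Rm.T@np.array(f["tvec"],float).ravel()
    return c,Rm.T@np.linalg.solve(K,[uv[0],uv[1],1.])
def atz(f,uv,z):
    c,d=ray(f,uv); return c+d*(z-c[2])/d[2]
E
python3 - <<'E'
from h import *
for n in("scene","top"):
    f=grab(n); cv2.imwrite(f"pics/{n}0.png",f["pixels"])
    print(n,ray(f,(280,210)),f["intrinsics"][0][0])
    for t in("knob_recess","knob_grip","block_center","key_handle","key_tip","stand_hole","shaker_plate"):
        print(t,[(np.round(d["rect"]).tolist(),round(d["score"],2)) for d in find_in(t,n)[:4]])
print(env.observe())
E
```

```text
scene (array([ 1.19101362, -0.09255824,  0.98054714]), array([-0.62921986,  0.10487857, -0.77020919])) 383.1188097496632
knob_recess [([218.0, 205.0, 11.0, 20.0], 0.74), ([121.0, 168.0, 10.0, 18.0], 0.63)]
knob_grip [([218.0, 207.0, 13.0, 16.0], 0.57), ([295.0, 195.0, 27.0, 18.0], 0.55), ([118.0, 167.0, 13.0, 20.0], 0.43)]
block_center [([112.0, 166.0, 41.0, 32.0], 0.97), ([218.0, 207.0, 13.0, 16.0], 0.65), ([201.0, 206.0, 51.0, 42.0], 0.63)]
key_handle [([312.0, 223.0, 24.0, 33.0], 0.92), ([294.0, 198.0, 29.0, 14.0], 0.79)]
key_tip [([315.0, 225.0, 24.0, 35.0], 0.75), ([292.0, 194.0, 26.0, 22.0], 0.72)]
stand_hole [([87.0, 260.0, 48.0, 39.0], 0.64), ([286.0, 201.0, 38.0, 32.0], 0.58)]
shaker_plate [([186.0, 196.0, 85.0, 86.0], 0.8)]
top (array([ 0.32364676, -0.00983254,  1.42880922]), array([ 0.1433957 ,  0.02935986, -0.98930568])) 391.51620418742937
knob_recess [([298.0, 176.0, 70.0, 81.0], 0.7), ([326.0, 199.0, 7.0, 10.0], 0.56)]
knob_grip [([325.0, 194.0, 9.0, 15.0], 0.62), ([418.0, 281.0, 14.0, 15.0], 0.52)]
block_center [([400.0, 279.0, 40.0, 24.0], 0.9), ([309.0, 189.0, 37.0, 
[... 335 characters left out ...]
ositions': array([ 1.06960066e+00,  1.30375536e-01,  1.48817581e+00,  1.46358018e-05,
        1.52301733e+00, -8.53917939e-02]), 'joint_velocities': array([ 0.00090628, -0.00039914,  0.0010938 ,  0.00016826, -0.00118698,
        0.00056084]), 'joint_torque': array([-2.37683926e-04, -5.59714687e+01, -4.92017841e+01,  7.67859514e-02,
        2.27792608e-02, -3.74753242e-06]), 'eef_pos': array([0.24233102, 0.54889834, 0.23766314]), 'orientation': array([ 2.06407813e-01,  9.78466052e-01,  1.35875282e-05, -3.53213983e-06]), 'wrist_force': array([ 0.20636253,  0.27022902, -0.5975288 ]), 'moment': array([ 0.04059166, -0.03910023, -0.00744542]), 'grasp_force': 0.0, 'finger_gap': 0.09278429048508618}
```

```bash
python3 - <<'E'
import cv2,numpy as np
s=cv2.imread("pics/scene0.png");t=cv2.imread("pics/top0.png")
cv2.imwrite("pics/a.png",np.hstack([cv2.resize(s[150:310,80:350],(800,474),interpolation=3)]))
cv2.imwrite("pics/b.png",cv2.resize(t[150:320,220:450],(800,591),interpolation=3))
E
```

```text
(no output)
```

View pics/a.png

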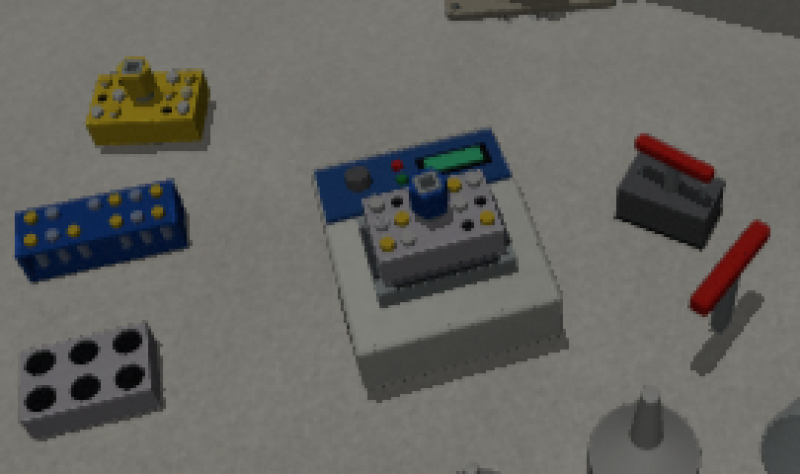

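View pics/b.png

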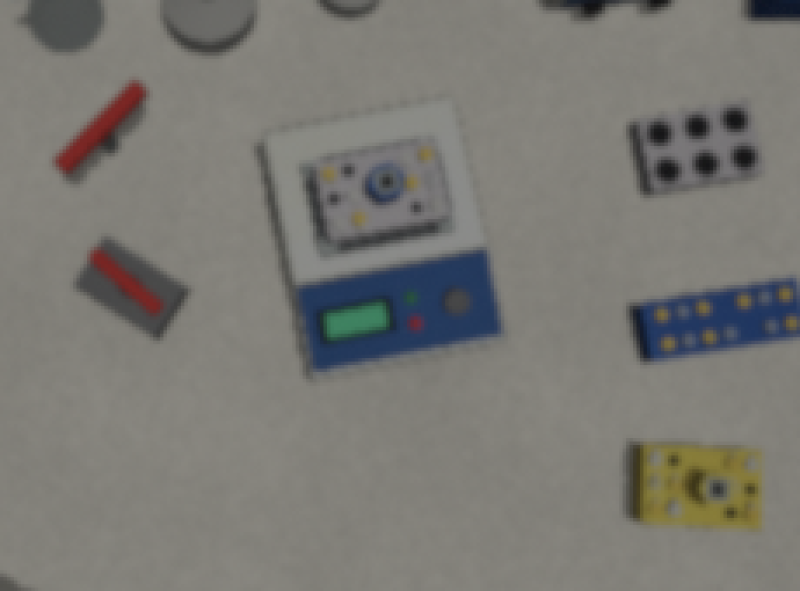

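Scene crop: the block with the blue knob is at about (222,215) in the full picture, and the key stand is at (305,205). The larger T-key stands free at (325,240), and the yellow look-alike is at (125,170). Top crop: knob at (331,203), stand key at (256,231). The smaller key is therefore the one in the grey stand.

```bash
cat >> h.py <<'E'
def avg(n,k=5):
    fs=[vision.grab_frame(n) for _ in range(k)]; f=dict(fs[-1]); f["pixels"]=np.mean([x["pixels"].astype(float) for x in fs],0); return f
def tri(obs):
    A=np.zeros((3,3));b=np.zeros(3)
    for f,uv in obs:
        c,d=ray(f,uv);d=d/np.linalg.norm(d);M=np.eye(3)-np.outer(d,d);A+=M;b+=M@c
    return np.linalg.solve(A,b)
def redblob(f,box):
    x0,y0,x1,y1=box;p=f["pixels"][y0:y1,x0:x1].astype(float)
    w=p[...,2]-np.maximum(p[...,0],p[...,1])
    w=np.clip(w-12,0,None); 
    yy,xx=np.mgrid[y0:y1,x0:x1];W=w.sum();u=(w*xx).sum()/W;v=(w*yy).sum()/W
    C=np.cov(np.vstack([xx.ravel(),yy.ravel()]),aweights=w.ravel());l,V=np.linalg.eigh(C)
    e=V[:,1]*np.sqrt(3*l[1]); return np.array([u,v]),np.array([u,v])+e,np.array([u,v])-e
E
python3 - <<'E'
from h import *
import pickle
S=avg("scene");T=avg("top");pickle.dump((S,T),open("f0.pkl","wb"))
a=redblob(S,(288,190,326,216));b=redblob(T,(240,215,272,246))
print(a,b)
c=tri([(S,a[0]),(T,b[0])]);print("key centre",c)
for f,r in((S,a),(T,b)):
    e=[atz(f,x,.093) for x in r];print(np.round(e,4).tolist(),np.linalg.norm(e[1]-e[2]),np.arctan2(*(e[1]-e[2])[[1,0]]))
def z(f,x,y,w,h,k): return cv2.resize(np.clip(f["pixels"][y:y+h,x:x+w]*1.3,0,255).astype(np.uint8),(w*k,h*k),interpolation=cv2.INTER_CUBIC)
cv2.imwrite("pics/c.png",np.vstack([np.hstack([z(S,196,196,60,48,6),z(T,302,178,60,48,6)]),np.hstack([z(S,278,190,60,48,6),z(T,232,208,60,48,6)])]))
E
```

```text
(array([307.30447163, 202.57556059]), array([294.74941183, 196.44714081]), array([319.85953143, 208.70398038])) (array([255.79366046, 230.63560698]), array([246.37748333, 222.5489471 ]), array([265.20983759, 238.72226687]))
key centre [0.44705325 0.11445978 0.09217438]
[[0.4478, 0.1154, 0.093], [0.418, 0.0815, 0.093], [0.4768, 0.1483, 0.093]] 0.08898775762632594 -2.292684157741
[[0.4468, 0.1133, 0.093], [0.475, 0.1458, 0.093], [0.4188, 0.081, 0.093]] 0.08575188149241512 0.8553526176829899
```

View pics/c.png

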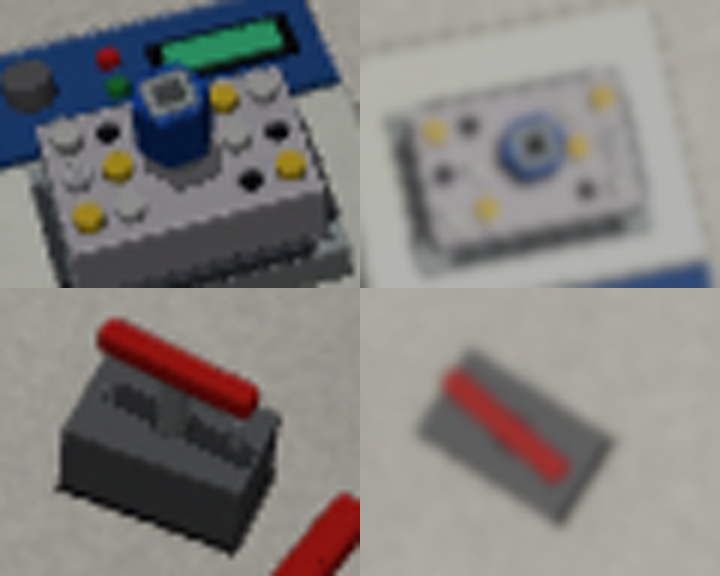

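Scene crop: the bush is at about (224.3,211.1) in the full picture and looks nearly square to the block. Top crop: the recess is at about (330.9,201.8). The handle triangulates to z=0.092, where 0.093 is expected. Next I rectify the knob top and the block top.

```bash
cat >> h.py <<'E'
def ortho(f,cx,cy,z,half,n,yaw=0.):
    g=(np.arange(n)+.5)/n*2*half-half; X,Y=np.meshgrid(g,-g) # right=+x', up=+y'
    c,s=np.cos(yaw),np.sin(yaw)
    P=np.stack([cx+c*X-s*Y,cy+s*X+c*Y,np.full_like(X,z)],-1)
    uv=proj(f,P).astype(np.float32).reshape(n,n,2)
    return cv2.remap(f["pixels"].astype(np.float32),uv[...,0],uv[...,1],cv2.INTER_CUBIC)
E
python3 - <<'E'
from h import *
import pickle
S,T=pickle.load(open("f0.pkl","rb"))
s=(224.25,211.1);t=(330.9,201.8)
print(atz(S,s,.191),atz(T,t,.191),tri([(S,s),(T,t)]))
k=(atz(S,s,.191)+atz(T,t,.191))/2
rows=[]
for z,h in((.191,.026),(.145,.08)):
    rows.append(np.hstack([np.clip(ortho(f,k[0],k[1],z,h,300)*1.3,0,255).astype(np.uint8) for f in(S,T)]))
im=np.vstack(rows)
cv2.imwrite("pics/d.png",im);print(k)
E
```

```text
[ 0.53010032 -0.13293688  0.191     ] [ 0.52765492 -0.13610561  0.191     ] [ 0.52807068 -0.13468381  0.18882653]
[ 0.52887762 -0.13452125  0.191     ]
```

View pics/d.png

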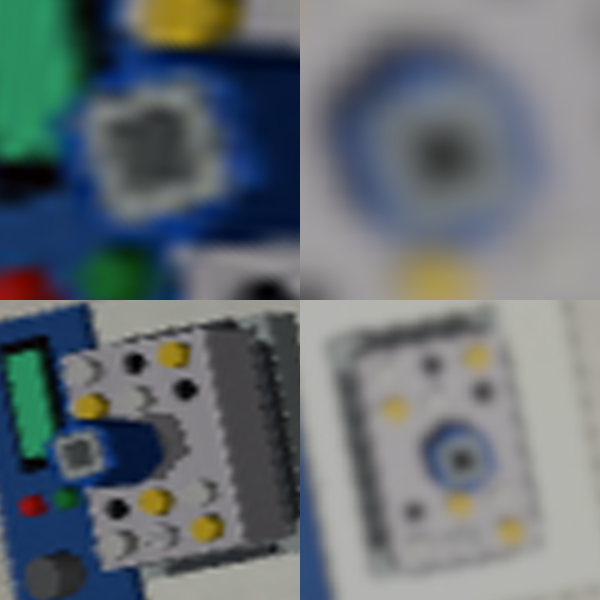

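Scene ortho: the bush edges are turned about +18.5° and the block about +11.5°, so the knob stands near 0.12 rad. The two cameras disagree by a constant 3 mm or so. I'll fit the stand and check the key's lean.

```bash
python3 - <<'E'
from h import *
import pickle
from scipy.optimize import minimize
S,T=pickle.load(open("f0.pkl","rb"))
a=redblob(S,(288,190,326,216));b=redblob(T,(240,215,272,246))
e1=tri([(S,a[1]),(T,b[2])]);e2=tri([(S,a[2]),(T,b[1])]);print("ends",e1,e2)
def hull(f,p):
    x,y,w=p;c,s=np.cos(w),np.sin(w)
    P=[[x+c*i*.03-s*j*.05,y+s*i*.03+c*j*.05,z] for i in(-1,1) for j in(-1,1) for z in(0,.05)]
    return cv2.convexHull(proj(f,P).astype(np.float32)).reshape(-1,2)
for n,f,(x0,y0,x1,y1) in(("S",S,(284,188,328,240)),("T",T,(236,212,276,250))):
    p=f["pixels"][y0:y1,x0:x1];K=8
    g=p.mean(-1);red=p[...,2]-p[...,:2].max(-1)>12
    bg=np.median(g[:3]);dk=np.percentile(g[~red],8)
    m=cv2.resize(np.clip((bg-g)/(bg-dk)*1.3,0,1),None,fx=K,fy=K,interpolation=1)
    rd=cv2.resize(cv2.dilate(red.astype(np.uint8),np.ones((3,3))),None,fx=K,fy=K,interpolation=0)>0
    if n=="S": # mask the other key, lower right
        pass
    def cost(q):
        q=np.array(q); q=[q[0]/1000,q[1]/1000,q[2]/100]
        im=np.zeros(m.shape,np.uint8);h=(hull(f,q)-[x0,y0]+.5)*K-.5
        cv2.fillPoly(im,[np.round(h*16).astype(np.int32)],1,shift=4)
        return np.abs(im-m)[~rd].sum()/K/K
    best=min((minimize(cost,[447,114,w],method="Nelder-Mead",options=dict(initial_simplex=[[447,114,w],[455,114,w],[447,122,w],[447,114,w+15]])) for w in(70,85,55,95)),key=lambda r:r.fun)
    w2=[minimize(cost,[447,114,w],method="Nelder-Mead",options=dict(initial_simplex=[[447,114,w],[455,114,w],[447,122,w],[447,114,w+15]])) for w in(-85,-60,-100)]
    for r in [best]+w2: print(n,np.round(r.x,1),round(r.fun,1))
E
```

```text
ends [0.41874247 0.08117956 0.09383816] [0.47545793 0.14734579 0.09139752]
S [451.2 114.7 -58.8] 93.3
S [451.  115.  -56.8] 93.4
S [451.2 114.6 -57.8] 93.5
S [451.  114.9 -57.5] 93.4
T [445.3 112.4 -58. ] 85.3
T [445.1 112.8 -57.5] 85.3
T [444.9 112.3 -56.2] 85.2
T [445.3 112.9 -56.3] 85.3
```

Call:
carry_out(increments=[0.093, -0.0302, -0.0262, 0, 0, 0, 0, 0.093, -0.0302, -0.0262, 0, 0, 0, 0, 0.093, -0.0302, -0.0262, 0, 0, 0, 0, 0.093, -0.0302, -0.0262, 0, 0, 0, 0, 0.093, -0.0302, -0.0262, 0, 0, 0, 0, 0.093, -0.0302, -0.0262, 0, 0, 0, 0, 0.093, -0.0302, -0.0262, 0, 0, 0, 0, 0.093, -0.0302, -0.0262, 0, 0, 0, 0, 0.093, -0.0302, -0.0262, 0, 0, 0, 0, 0.093, -0.0302, -0.0262, 0, 0, 0, 0, 0.093, -0.0302, -0.0262, 0, 0, 0, 0, 0.093, -0.0302, -0.0262, 0, 0, 0, 0, 0.093, 0, 0, 0, 0, 0, 0.14, 0.093, 0, 0, 0, 0, 0, 0.14, 0.093, 0, 0, 0, 0, 0, 0.14, 0.093, 0, 0, 0, 0, 0, 0.14, 0.093, 0, 0, 0, 0, 0, 0.14, 0.093, 0, 0, 0, 0, 0, 0.14, 0.093, 0, 0, 0, 0, 0, 0.14, 0.093, 0, 0, 0, 0, 0, 0.14])

```text
time_s: 3.3
eef_pos: [0.4469, 0.1149, 0.2377]
orientation: [0.697, 0.717, 0.0, 0.0]
wrist_force: [0.3, 0.4, -0.8]
finger_gap: 0.093
grasp_force: 0.0
```

Call:
carry_out(increments=[0.06, 0, 0, 0, 0, 0, 0.14, 0.06, 0, 0, 0, 0, 0, 0.14, 0.06, 0, 0, 0, 0, 0, 0.14, 0.06, 0, 0, 0, 0, 0, 0.14, 0.06, 0, 0, 0, 0, 0, 0.14, 0.06, 0, 0, 0, 0, 0, 0.05, 0.06, 0, 0, 0, 0, 0, 0])

```text
time_s: 4.0
eef_pos: [0.4469, 0.1149, 0.2377]
orientation: [0.91, 0.415, 0.0, 0.0]
wrist_force: [-0.2, 0.1, 0.2]
finger_gap: 0.0599
grasp_force: 0.0
```

```bash
cat >> h.py <<'E'
def st():
    s=env.observe();q=R.from_quat(s["orientation"]);M=q.as_matrix()
    print("t",round(s["time_s"],2),"pos",np.round(s["eef_pos"],4),"yawy",round(np.arctan2(M[1,1],M[0,1]),4),"tilt z",np.round(M[:,2],4),"F",np.round(s["wrist_force"],2),"M",np.round(s["moment"],3),"gap",round(s["finger_gap"],4),"g",round(s["grasp_force"],1),"q",np.round(s["joint_positions"],2))
    return s,M
def go(x,y,z,yaw=None):
    s,M=st();print("shift tool",np.round(M.T@(np.array([x,y,z])-s["eef_pos"]),4))
    if yaw is not None:
        c,sn=np.cos(yaw),np.sin(yaw);G=np.array([[sn,c,0],[-c,sn,0],[0,0,-1.]])  # cols: x,y,z
        print("turn",np.round(R.from_matrix(M.T@G).as_rotvec(),4))
E
python3 -c "
from h import *
go(.447,.1145,.093,-.716)"
```

```text
t 4.0 pos [0.4469 0.1149 0.2377] yawy -0.7157 tilt z [ 2.e-04  0.e+00 -1.e+00] F [-0.19  0.08  0.19] M [-0.023  0.075 -0.006] gap 0.0599 g 0.0 q [ 0.14 -0.25  1.86  0.    1.54  0.86]
shift tool [-0.0002  0.0004  0.1447]Traceback (most recent call last):
  File "<string>", line 3, in <module>
    go(.447,.1145,.093,-.716)
    ~~^^^^^^^^^^^^^^^^^^^^^^^
  File "h.py", line 41, in go
    print("turn",np.round(R.from_matrix(M.T@G).as_rotvec(),4))
                          ~~~~~~~~~~~~~^^^^^^^
  File "scipy/spatial/transform/_rotation.pyx", line 1143, in scipy.spatial.transform._rotation.Rotation.from_matrix
ValueError: Non-positive determinant (left-handed or null coordinate frame) in rotation matrix 0: [[-9.99999935e-01 -3.33341430e-04 -1.38739429e-04]
 [-3.33326226e-04  9.99999938e-01 -1.09590834e-04]
 [-1.38775952e-04  1.09544581e-04  9.99999984e-01]].
```

Call:
carry_out(increments=[0.06, 0, 0, 0.03, 0, 0, 0, 0.06, 0, 0, 0.04, 0, 0, 0, 0.06, 0, 0, 0.035, 0, 0, 0, 0.06, 0, 0, 0.025, 0, 0, 0, 0.06, 0, 0, 0.015, 0, 0, 0, 0.06, 0, 0, 0, 0, 0, 0], squeeze=40)

```text
time_s: 4.6
eef_pos: [0.4448, 0.1146, 0.0901]
orientation: [0.909, 0.416, -0.002, -0.001]
wrist_force: [0.6, -0.4, 1.0]
finger_gap: 0.0598
grasp_force: 0.0
```

Call:
carry_out(increments=[0.012, 0, 0, 0, 0, 0, 0, 0.012, 0, 0, 0, 0, 0, 0, 0.012, 0, 0, 0, 0, 0, 0, 0.012, 0, 0, 0, 0, 0, 0, 0.012, 0, 0, 0, 0, 0, 0, 0.012, 0, 0, 0, 0, 0, 0, 0.012, 0, 0, 0, 0, 0, 0])

```text
time_s: 5.3
eef_pos: [0.447, 0.1149, 0.0929]
orientation: [0.91, 0.415, 0.0, 0.0]
wrist_force: [-0.8, 0.2, 0.7]
finger_gap: 0.0152
grasp_force: 40.0
```

```bash
sed -i 's/\[\[sn,c,0\],\[-c,sn,0\],/[[-sn,c,0],[c,sn,0],/' h.py; python3 -c "
from h import *
go(.447,.1145,.25,-1.25)"
```

```text
t 5.3 pos [0.447  0.1149 0.0929] yawy -0.715 tilt z [ 4.e-04  1.e-04 -1.e+00] F [-0.77  0.16  0.71] M [0.013 0.078 0.02 ] gap 0.0152 g 40.0 q [ 0.14 -0.13  2.02  0.    1.25  0.86]
shift tool [-0.0003  0.0003 -0.1571]
turn [ 2.00e-04 -4.00e-04  5.35e-01]
```

Call:
carry_out(increments=[0.012, 0, 0, -0.01, 0, 0, 0, 0.012, 0, 0, -0.02, 0, 0, 0, 0.012, 0, 0, -0.03, 0, 0, 0, 0.012, 0, 0, -0.04, 0, 0, 0, 0.012, 0, 0, -0.04, 0, 0, 0, 0.012, 0, 0, -0.04, 0, 0, 0, 0.012, 0, 0, -0.03, 0, 0, 0, 0.012, 0, 0, -0.012, 0, 0, 0, 0.012, 0, 0, 0, 0, 0, 0.107, 0.012, 0, 0, 0, 0, 0, 0.107, 0.012, 0, 0, 0, 0, 0, 0.107, 0.012, 0, 0, 0, 0, 0, 0.107, 0.012, 0, 0, 0, 0, 0, 0.107, 0.012, 0, 0, 0, 0, 0, 0])

```text
time_s: 6.7
eef_pos: [0.4463, 0.1148, 0.3134]
orientation: [0.987, 0.159, -0.001, 0.0]
wrist_force: [0.1, -1.0, -1.2]
finger_gap: 0.0154
grasp_force: 40.0
```

```bash
python3 -c "
from h import *
go(.5288,-.1345,.315,-1.25)"
```

```text
t 6.7 pos [0.4463 0.1148 0.3134] yawy -1.2518 tilt z [-2.1e-03 -3.0e-04 -1.0e+00] F [ 0.07 -0.96 -1.17] M [-0.044  0.208  0.021] gap 0.0154 g 40.0 q [ 0.14 -0.27  1.73 -0.    1.68  1.39]
shift tool [ 1.000e-04  2.626e-01 -1.700e-03]
turn [-0.0003  0.0021 -0.0018]
```

Call:
carry_out(increments=[0.012, 0, 0.02, 0, 0, 0, 0, 0.012, 0, 0.04, 0, 0, 0, 0, 0.012, 0, 0.045, 0, 0, 0, 0, 0.012, 0, 0.045, 0, 0, 0, 0, 0.012, 0, 0.045, 0, 0, 0, 0, 0.012, 0, 0.04, 0, 0, 0, 0, 0.012, 0, 0.0276, 0, 0, 0, 0, 0.012, 0, 0, 0, 0, 0, 0, 0.012, 0, 0, 0, 0, 0, 0, 0.012, 0, 0, 0, 0, 0, 0])

```text
time_s: 7.7
eef_pos: [0.5294, -0.1333, 0.3142]
orientation: [0.987, 0.161, -0.0, -0.0]
wrist_force: [0.5, -0.2, -1.6]
finger_gap: 0.0156
grasp_force: 40.0
```

```bash
python3 - <<'E'
from h import *
import pickle
go(.5288,-.1345,.315,-1.25)
S=avg("scene",4);T=avg("top",4);pickle.dump((S,T),open("f1.pkl","wb"))
P=env.observe()["eef_pos"]
for f in(S,T): print("handle px",proj(f,P),"tip",proj(f,P-[0,0,.083]),"recess",proj(f,[.5288,-.1345,.191]))
def z(f,c,w,h,k):
    x=int(c[0]-w/2);y=int(c[1]-h/2);print(x,y); return cv2.resize(np.clip(f["pixels"][y:y+h,x:x+w]*1.3,0,255).astype(np.uint8),(w*k,h*k),interpolation=cv2.INTER_CUBIC)
cs=[proj(f,[.5288,-.1345,.23])[0] for f in(S,T)]
cv2.imwrite("pics/e.png",np.hstack([z(S,cs[0],66,90,6),z(T,cs[1],66,90,6)]))
E
```

```text
t 7.7 pos [ 0.5294 -0.1333  0.3142] yawy -1.248 tilt z [-8.e-04  7.e-04 -1.e+00] F [ 0.49 -0.21 -1.56] M [0.004 0.178 0.022] gap 0.0156 g 40.0 q [-0.34 -0.03  1.52  0.    1.66  0.91]
shift tool [-0.0009  0.0009 -0.0008]
turn [-0.0009  0.0005  0.002 ]
handle px [[218.90756793 178.45884431]] tip [[222.3452752  200.97966831]] recess [[223.63615902 210.78678965]]
handle px [[334.31699902 194.08630374]] tip [[331.4610016  199.00138029]] recess [[330.38764406 201.45274645]]
189 156
298 154
```

View pics/e.png

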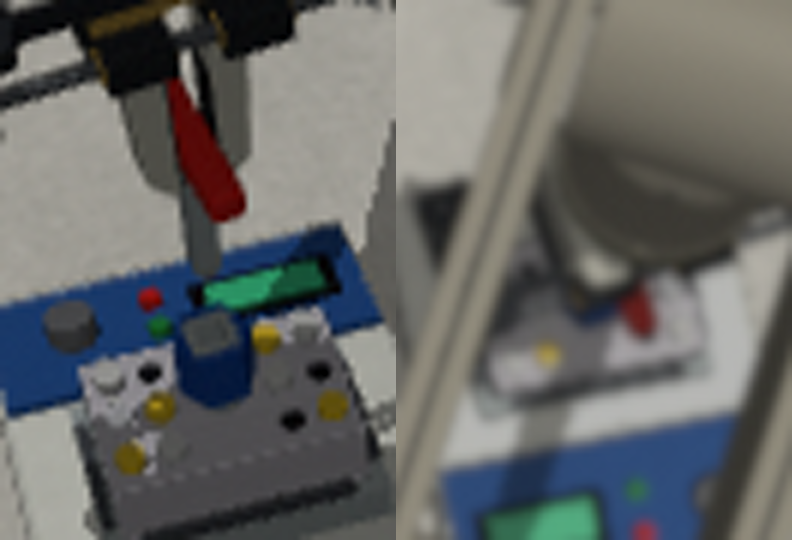

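Scene crop: the tip is at about (223.1,201.2), a little above and behind the recess at (223.9,211.1). The offset matches the known camera bias. The target (0.5288,-0.1345) holds, so I move in.

Call:
carry_out(increments=[0.012, -0.0009, 0.0009, 0.01, 0, 0, 0, 0.012, 0, 0, 0.015, 0, 0, 0, 0.012, 0, 0, 0.01, 0, 0, 0, 0.012, 0, 0, 0, 0, 0, 0, 0.012, 0, 0, 0, 0, 0, 0])

```text
time_s: 8.6
eef_pos: [0.5287, -0.1354, 0.2789]
orientation: [0.987, 0.16, -0.001, -0.0]
wrist_force: [-0.3, 0.0, -1.5]
finger_gap: 0.0159
grasp_force: 40.0
```

```bash
python3 - <<'E'
from h import *
go(.5288,-.1345,.275,-1.25)
E
```

```text
t 8.6 pos [ 0.5287 -0.1354  0.2789] yawy -1.2501 tilt z [-1.3e-03  5.0e-04 -1.0e+00] F [-0.33  0.01 -1.46] M [-0.029  0.122 -0.01 ] gap 0.0159 g 40.0 q [-0.34 -0.03  1.58 -0.    1.59  0.91]
shift tool [ 0.0003 -0.0008  0.0039]
turn [-0.0008  0.0011 -0.0001]
```

Call:
carry_out(increments=[0.012, 0.0002, -0.0008, 0.0, 0, 0, 0, 0.012, 0, 0, 0, 0, 0, 0])

```text
time_s: 8.8
eef_pos: [0.5294, -0.1346, 0.2803]
orientation: [0.987, 0.16, 0.001, 0.0]
wrist_force: [-0.6, 0.1, -1.1]
finger_gap: 0.0157
grasp_force: 40.0
```

```bash
python3 - <<'E'
from h import *
go(.5288,-.1345,.275,-1.25)
S=avg("scene",5)
P=env.observe()["eef_pos"]
print(proj(S,P-[0,0,.083]),proj(S,[P[0],P[1],.191]))
x,y=204,170;k=14
cv2.imwrite("pics/f.png",cv2.resize(np.clip(S["pixels"][y:y+54,x:x+40]*1.3,0,255).astype(np.uint8),(40*11,54*11),interpolation=cv2.INTER_CUBIC))
E
```

```text
t 8.8 pos [ 0.5294 -0.1346  0.2803] yawy -1.25 tilt z [ 1.1e-03 -3.0e-04 -1.0e+00] F [-0.56  0.11 -1.05] M [-0.024  0.134 -0.003] gap 0.0157 g 40.0 q [-0.34 -0.03  1.58  0.    1.59  0.91]
shift tool [-0.0005 -0.0003  0.0053]
turn [ 0.0006 -0.0009  0.    ]
[[223.3686953  209.47243637]] [[223.58645639 210.89101817]]
```

View pics/f.png

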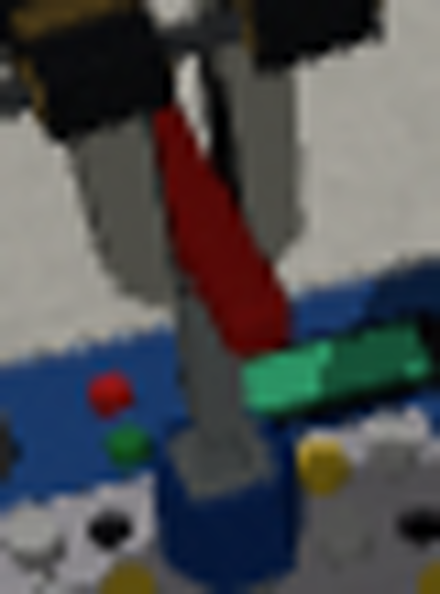

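The key tip is centred over the bush (full picture about 223.7,211). I descend gently.

Call:
carry_out(increments=[0.012, -0.0003, -0.0002, 0.003, 0, 0, 0, 0.012, 0, 0, 0.003, 0, 0, 0, 0.012, 0, 0, 0.002, 0, 0, 0, 0.012, 0, 0, 0.002, 0, 0, 0, 0.012, 0, 0, 0.002, 0, 0, 0, 0.012, 0, 0, 0, 0, 0, 0])

```text
time_s: 9.65
eef_pos: [0.5287, -0.1346, 0.2674]
orientation: [0.987, 0.16, -0.0, 0.0]
wrist_force: [0.4, -0.0, -1.0]
finger_gap: 0.016
grasp_force: 40.0
```

```bash
python3 - <<'E'
from h import *
go(.5288,-.1345,.256,-1.25)
E
```

```text
t 9.65 pos [ 0.5287 -0.1346  0.2674] yawy -1.2501 tilt z [-1.e-04 -1.e-04 -1.e+00] F [ 0.37 -0.04 -1.02] M [-0.091  0.03   0.011] gap 0.016 g 40.0 q [-0.34 -0.03  1.6  -0.    1.57  0.91]
shift tool [ 0.0001 -0.      0.0114]
turn [ 0.      0.0001 -0.0001]
```

Call:
carry_out(increments=[0.012, 0, 0, 0.002, 0, 0, 0, 0.012, 0, 0, 0.002, 0, 0, 0, 0.012, 0, 0, 0.0015, 0, 0, 0, 0.012, 0, 0, 0, 0, 0, 0])

```text
time_s: 10.05
eef_pos: [0.5288, -0.1347, 0.262]
orientation: [0.987, 0.16, 0.0, 0.0]
wrist_force: [1.8, -2.4, -1.7]
finger_gap: 0.0157
grasp_force: 40.0
```

```bash
python3 - <<'E'
from h import *
go(.5288,-.1345,.256,-1.25)
E
```

```text
t 10.05 pos [ 0.5288 -0.1347  0.262 ] yawy -1.2501 tilt z [ 3.e-04 -4.e-04 -1.e+00] F [ 1.78 -2.36 -1.66] M [-0.433 -0.29  -0.015] gap 0.0157 g 40.0 q [-0.34 -0.03  1.61 -0.    1.56  0.91]
shift tool [ 0.0001 -0.0002  0.006 ]
turn [ 0.0005 -0.0002 -0.0001]
```

Call:
carry_out(increments=[0.012, 0.0002, 0.0003, 0.001, 0, 0, 0, 0.012, 0, 0, 0.0015, 0, 0, 0, 0.012, 0, 0, 0.0015, 0, 0, 0, 0.012, 0, 0, 0.001, 0, 0, 0, 0.012, 0, 0, 0, 0, 0, 0])

```text
time_s: 10.55
eef_pos: [0.529, -0.1348, 0.257]
orientation: [0.987, 0.16, -0.0, 0.0]
wrist_force: [1.3, -1.9, -1.7]
finger_gap: 0.0152
grasp_force: 40.0
```

```bash
python3 - <<'E'
from h import *
go(.5288,-.1345,.256,-1.25)
E
```

```text
t 10.55 pos [ 0.529  -0.1348  0.257 ] yawy -1.25 tilt z [-0.e+00 -2.e-04 -1.e+00] F [ 1.27 -1.95 -1.68] M [-0.48  -0.314  0.003] gap 0.0152 g 40.0 q [-0.34 -0.02  1.61 -0.    1.55  0.91]
shift tool [-0.0001 -0.0004  0.001 ]
turn [ 0.0001  0.0001 -0.    ]
```

Call:
carry_out(increments=[0.012, 0, 0.0002, 0, 0, 0, -0.05, 0.012, 0, 0, 0, 0, 0, -0.1, 0.012, 0, 0, 0, 0, 0, -0.1, 0.012, 0, 0, 0, 0, 0, -0.1, 0.012, 0, 0, 0, 0, 0, -0.1, 0.012, 0, 0, 0, 0, 0, -0.1, 0.012, 0, 0, 0, 0, 0, -0.1, 0.012, 0, 0, 0, 0, 0, 0])

```text
time_s: 11.35
eef_pos: [0.5287, -0.1347, 0.2569]
orientation: [0.884, 0.467, -0.0, -0.0]
wrist_force: [0.5, -0.1, 0.7]
finger_gap: 0.0155
grasp_force: 40.0
```

```bash
python3 - <<'E'
from h import *
go(.529,-.1348,.256,-.2)
E
```

```text
t 11.35 pos [ 0.5287 -0.1347  0.2569] yawy -0.5984 tilt z [-1.e-03  5.e-04 -1.e+00] F [ 0.52 -0.05  0.65] M [-0.113  0.201 -0.064] gap 0.0155 g 40.0 q [-0.34 -0.02  1.61  0.    1.55  0.25]
shift tool [0.0001 0.0003 0.0009]
turn [-1.100e-03 -1.000e-04 -3.984e-01]
```

Call:
carry_out(increments=[0.012, 0, 0, 0, 0, 0, -0.1, 0.012, 0, 0, 0, 0, 0, -0.1, 0.012, 0, 0, 0, 0, 0, -0.1, 0.012, 0, 0, 0, 0, 0, -0.08, 0.012, 0, 0, 0, 0, 0, 0])

```text
time_s: 11.85
eef_pos: [0.5283, -0.1348, 0.2569]
orientation: [0.781, 0.625, -0.001, -0.001]
wrist_force: [-2.8, 0.2, 1.5]
finger_gap: 0.0158
grasp_force: 40.0
```

Call:
carry_out(increments=[0.012, 0, 0, 0, 0, 0, -0.03, 0.012, 0, 0, 0, 0, 0, -0.03, 0.012, 0, 0, 0, 0, 0, 0])

```text
time_s: 12.15
eef_pos: [0.5287, -0.1349, 0.2571]
orientation: [0.761, 0.648, -0.0, -0.0]
wrist_force: [-4.3, 0.3, 2.2]
finger_gap: 0.0157
grasp_force: 40.0
```

```bash
python3 - <<'E'
from h import *
st()
E
```

```text
t 12.15 pos [ 0.5287 -0.1349  0.2571] yawy -0.1599 tilt z [-8.e-04  2.e-04 -1.e+00] F [-4.32  0.34  2.18] M [-0.088  1.202 -0.078] gap 0.0157 g 40.0 q [-0.34 -0.02  1.61 -0.    1.55 -0.18]
```

Call:
carry_out(increments=[0.012, 0, -0.0004, 0, 0, 0, -0.03, 0.012, 0, 0, 0, 0, 0, -0.02, 0.012, 0, 0, 0, 0, 0, 0])

```text
time_s: 12.45
eef_pos: [0.5285, -0.1349, 0.2571]
orientation: [0.745, 0.667, -0.0, -0.0]
wrist_force: [-5.2, -1.0, 1.4]
finger_gap: 0.0157
grasp_force: 40.0
```

```bash
python3 -c "
from h import *
st()"
```

```text
t 12.45 pos [ 0.5285 -0.1349  0.2571] yawy -0.1102 tilt z [-3.e-04  1.e-04 -1.e+00] F [-5.24 -0.99  1.38] M [-0.215  1.085 -0.1  ] gap 0.0157 g 40.0 q [-0.34 -0.02  1.61 -0.    1.55 -0.23]
```

Call:
carry_out(increments=[0.012, 0, 0, 0, 0, 0, -0.03, 0.012, 0, 0, 0, 0, 0, 0])

```text
time_s: 12.65
eef_pos: [0.5286, -0.1349, 0.2571]
orientation: [0.734, 0.679, -0.0, -0.0]
wrist_force: [-5.7, -0.5, 1.6]
finger_gap: 0.0154
grasp_force: 40.0
```

```bash
python3 -c "
from h import *
st()"
```

```text
t 12.65 pos [ 0.5286 -0.1349  0.2571] yawy -0.0789 tilt z [-2.e-04 -0.e+00 -1.e+00] F [-5.67 -0.52  1.64] M [-0.192  1.125 -0.136] gap 0.0154 g 40.0 q [-0.34 -0.02  1.61 -0.    1.55 -0.26]
```

Call:
carry_out(increments=[0.012, 0, -0.0004, 0, 0, 0, -0.03, 0.012, 0, 0, 0, 0, 0, 0])

```text
time_s: 12.85
eef_pos: [0.5282, -0.1349, 0.257]
orientation: [0.724, 0.689, -0.0, 0.0]
wrist_force: [-3.5, -1.4, 0.5]
finger_gap: 0.0157
grasp_force: 40.0
```

```bash
python3 -c "
from h import *
st()"
```

```text
t 12.85 pos [ 0.5282 -0.1349  0.257 ] yawy -0.0497 tilt z [-1.e-04 -1.e-04 -1.e+00] F [-3.49 -1.35  0.48] M [-0.231  0.958 -0.128] gap 0.0157 g 40.0 q [-0.34 -0.03  1.61 -0.    1.55 -0.29]
```

Call:
carry_out(increments=[0.012, 0, 0, 0, 0, 0, -0.03, 0.012, 0, 0, 0, 0, 0, 0])

```text
time_s: 13.05
eef_pos: [0.5284, -0.1349, 0.2569]
orientation: [0.714, 0.7, 0.0, 0.0]
wrist_force: [-1.9, -1.5, -0.6]
finger_gap: 0.0159
grasp_force: 40.0
```

```bash
python3 -c "
from h import *
st()"
```

```text
t 13.05 pos [ 0.5284 -0.1349  0.2569] yawy -0.019 tilt z [ 3.e-04 -0.e+00 -1.e+00] F [-1.87 -1.48 -0.64] M [-0.38   0.632 -0.116] gap 0.0159 g 40.0 q [-0.34 -0.03  1.61  0.    1.55 -0.33]
```

Call:
carry_out(increments=[0.012, 0, 0, 0, 0, 0, -0.03, 0.012, 0, 0, 0, 0, 0, 0])

```text
time_s: 13.25
eef_pos: [0.5283, -0.1349, 0.257]
orientation: [0.703, 0.711, 0.0, 0.0]
wrist_force: [-1.8, -1.3, -1.0]
finger_gap: 0.0158
grasp_force: 40.1
```

```bash
python3 -c "
from h import *
st()"
```

```text
t 13.25 pos [ 0.5283 -0.1349  0.257 ] yawy 0.0113 tilt z [ 1.e-04 -1.e-04 -1.e+00] F [-1.78 -1.31 -0.98] M [-0.46   0.55  -0.157] gap 0.0158 g 40.1 q [-0.34 -0.03  1.61 -0.    1.55 -0.36]
```

Call:
carry_out(increments=[0.012, 0, 0, 0, 0, 0, -0.03, 0.012, 0, 0, 0, 0, 0, 0])

```text
time_s: 13.45
eef_pos: [0.5282, -0.1349, 0.257]
orientation: [0.692, 0.722, -0.0, 0.0]
wrist_force: [-1.5, -2.4, -2.1]
finger_gap: 0.0157
grasp_force: 40.1
```

```bash
python3 -c "
from h import *
st()"
```

```text
t 13.45 pos [ 0.5282 -0.1349  0.257 ] yawy 0.0413 tilt z [-0.e+00 -1.e-04 -1.e+00] F [-1.45 -2.43 -2.09] M [-0.51   0.494 -0.267] gap 0.0157 g 40.1 q [-0.34 -0.03  1.61 -0.    1.55 -0.39]
```

Call:
carry_out(increments=[0.012, 0, 0, 0, 0, 0, -0.03, 0.012, 0, 0, 0, 0, 0, 0, 0.012, 0, 0, 0, 0, 0, 0])

```text
time_s: 13.75
eef_pos: [0.5282, -0.1349, 0.257]
orientation: [0.682, 0.731, -0.0, -0.0]
wrist_force: [-1.9, -2.0, -1.9]
finger_gap: 0.0156
grasp_force: 40.2
```

```bash
python3 -c "
from h import *
st()"
```

```text
t 13.75 pos [ 0.5282 -0.1349  0.257 ] yawy 0.0698 tilt z [-1.e-04 -0.e+00 -1.e+00] F [-1.92 -1.99 -1.87] M [-0.647  0.433 -0.321] gap 0.0156 g 40.2 q [-0.34 -0.03  1.61 -0.    1.55 -0.41]
```

Call:
carry_out(increments=[0.012, 0, 0, 0, 0, 0, -0.03, 0.012, 0, 0, 0, 0, 0, -0.03, 0.012, 0, 0, 0, 0, 0, 0])

```text
time_s: 14.05
eef_pos: [0.5281, -0.1351, 0.2571]
orientation: [0.659, 0.752, -0.0, -0.0]
wrist_force: [-1.9, -3.1, -2.4]
finger_gap: 0.0154
grasp_force: 40.5
```

```bash
python3 - <<'E'
from h import *
st()
S=avg("scene",5)
x,y=204,165
cv2.imwrite("pics/g.png",cv2.resize(np.clip(S["pixels"][y:y+64,x-14:x+50]*1.3,0,255).astype(np.uint8),(576,576),interpolation=cv2.INTER_CUBIC))
E
```

```text
t 14.05 pos [ 0.5281 -0.1351  0.2571] yawy 0.1313 tilt z [-3.e-04 -3.e-04 -1.e+00] F [-1.85 -3.05 -2.37] M [-0.942  0.638 -0.568] gap 0.0154 g 40.5 q [-0.34 -0.03  1.61 -0.    1.55 -0.48]
```

View pics/g.png

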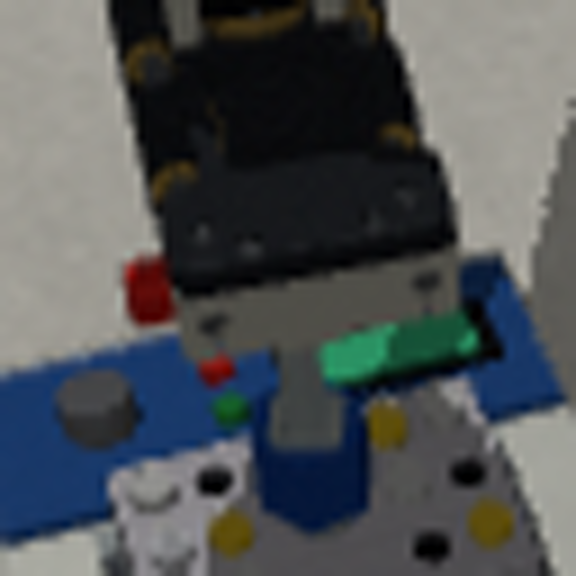

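The moment rose to 0.57 N m, so the knob is at its stop. The picture shows the shaft down in the knob, which has visibly turned. I unwind to the middle of the slack and draw out.

Call:
carry_out(increments=[0.012, 0, 0, 0, 0, 0, 0.06, 0.012, 0, 0, 0, 0, 0, 0.06, 0.012, 0, 0, 0, 0, 0, 0.06, 0.012, 0, 0, 0, 0, 0, 0.02, 0.012, 0, 0, 0, 0, 0, 0])

```text
time_s: 14.8
eef_pos: [0.5283, -0.1346, 0.2572]
orientation: [0.731, 0.682, 0.0, -0.0]
wrist_force: [-1.5, -2.2, -2.7]
finger_gap: 0.0158
grasp_force: 40.0
```

```bash
python3 -c "
from h import *
st()"
```

```text
t 14.8 pos [ 0.5283 -0.1346  0.2572] yawy -0.069 tilt z [ 1.e-04  3.e-04 -1.e+00] F [-1.49 -2.15 -2.74] M [-0.52   0.578 -0.031] gap 0.0158 g 40.0 q [-0.34 -0.03  1.61  0.    1.55 -0.27]
```

Moment about z is near zero, so the key is in the slack. Lifting.

Call:
carry_out(increments=[0.012, 0, 0, -0.002, 0, 0, 0, 0.012, 0, 0, -0.004, 0, 0, 0, 0.012, 0, 0, -0.004, 0, 0, 0, 0.012, 0, 0, 0, 0, 0, 0])

```text
time_s: 15.2
eef_pos: [0.529, -0.1346, 0.2686]
orientation: [0.731, 0.682, 0.001, 0.001]
wrist_force: [-0.1, 0.5, -0.1]
finger_gap: 0.0159
grasp_force: 40.0
```

```bash
python3 -c "
from h import *
st()"
```

```text
t 15.2 pos [ 0.529  -0.1346  0.2686] yawy -0.0694 tilt z [ 0.0023  0.     -1.    ] F [-0.13  0.49 -0.08] M [-0.053  0.248  0.034] gap 0.0159 g 40.0 q [-0.34 -0.03  1.6   0.    1.57 -0.27]
```

Call:
carry_out(increments=[0.012, 0, 0, -0.02, 0, 0, 0.1, 0.012, 0, 0, -0.02, 0, 0, 0.1, 0.012, 0, 0, -0.01, 0, 0, 0.1, 0.012, 0, 0, 0, 0, 0, 0.1, 0.012, 0, 0, 0, 0, 0, 0.1, 0.012, 0, 0, 0, 0, 0, 0.1, 0.012, 0, 0, 0, 0, 0, 0.046, 0.012, 0, 0, 0, 0, 0, 0, 0.012, 0, 0, 0, 0, 0, 0])

```text
time_s: 16.1
eef_pos: [0.5285, -0.1347, 0.3174]
orientation: [0.91, 0.415, 0.0, 0.0]
wrist_force: [-0.4, 0.4, -1.8]
finger_gap: 0.0155
grasp_force: 40.0
```

```bash
python3 -c "
from h import *
go(.447,.1149,.315,-.715)"
```

```text
t 16.1 pos [ 0.5285 -0.1347  0.3174] yawy -0.7141 tilt z [ 8.e-04  1.e-04 -1.e+00] F [-0.41  0.39 -1.84] M [-0.041  0.161 -0.02 ] gap 0.0155 g 40.0 q [-0.34 -0.04  1.52  0.    1.66  0.37]
shift tool [ 0.1352 -0.225   0.0024]
turn [ 0.0005 -0.0006  0.0009]
```

Call:
carry_out(increments=[0.012, 0.01, -0.0165, 0, 0, 0, 0, 0.012, 0.02, -0.034, 0, 0, 0, 0, 0.012, 0.023, -0.038, 0, 0, 0, 0, 0.012, 0.023, -0.038, 0, 0, 0, 0, 0.012, 0.023, -0.038, 0, 0, 0, 0, 0.012, 0.02, -0.034, 0, 0, 0, 0, 0.012, 0.0162, -0.0265, 0, 0, 0, 0, 0.012, 0, 0, 0.02, 0, 0, 0, 0.012, 0, 0, 0.04, 0, 0, 0, 0.012, 0, 0, 0.04, 0, 0, 0, 0.012, 0, 0, 0.03, 0, 0, 0, 0.012, 0, 0, 0.02, 0, 0, 0, 0.012, 0, 0, 0, 0, 0, 0, 0.012, 0, 0, 0, 0, 0, 0])

```text
time_s: 17.5
eef_pos: [0.447, 0.1153, 0.1677]
orientation: [0.91, 0.415, 0.0, -0.0]
wrist_force: [0.8, 0.9, -1.3]
finger_gap: 0.0153
grasp_force: 40.0
```

```bash
python3 -c "
from h import *
go(.447,.1149,.093,-.715)"
```

```text
t 17.5 pos [0.447  0.1153 0.1677] yawy -0.715 tilt z [-1.e-04  2.e-04 -1.e+00] F [ 0.79  0.9  -1.27] M [-0.048  0.046 -0.086] gap 0.0153 g 40.0 q [ 0.14 -0.21  1.95  0.    1.4   0.86]
shift tool [-0.0003  0.0003  0.0747]
turn [-0.0002 -0.0001 -0.    ]
```

Call:
carry_out(increments=[0.012, -0.0003, 0.0003, 0.01, 0, 0, 0, 0.012, 0, 0, 0.015, 0, 0, 0, 0.012, 0, 0, 0.01, 0, 0, 0, 0.012, 0, 0, 0.006, 0, 0, 0, 0.012, 0, 0, 0.006, 0, 0, 0, 0.012, 0, 0, 0, 0, 0, 0])

```text
time_s: 18.1
eef_pos: [0.4469, 0.1144, 0.1195]
orientation: [0.91, 0.414, -0.0, -0.0]
wrist_force: [-0.0, -0.8, -1.3]
finger_gap: 0.0155
grasp_force: 40.0
```

```bash
python3 -c "
from h import *
go(.447,.1149,.093,-.715)"
```

```text
t 18.1 pos [0.4469 0.1144 0.1195] yawy -0.716 tilt z [-1.e-03 -1.e-04 -1.e+00] F [-0.04 -0.82 -1.25] M [-0.048  0.041  0.022] gap 0.0155 g 40.0 q [ 0.14 -0.16  2.   -0.    1.31  0.86]
shift tool [ 0.0005 -0.0003  0.0265]
turn [-0.0006  0.0007 -0.001 ]
```

In the hole. Lowering to the floor.

Call:
carry_out(increments=[0.012, 0.0002, 0, 0.01, 0, 0, 0, 0.012, 0, 0, 0.008, 0, 0, 0, 0.012, 0, 0, 0.005, 0, 0, 0, 0.012, 0, 0, 0.003, 0, 0, 0, 0.012, 0, 0, 0, 0, 0, 0])

```text
time_s: 18.6
eef_pos: [0.447, 0.1145, 0.0935]
orientation: [0.91, 0.415, -0.0, -0.0]
wrist_force: [1.0, -0.5, -1.8]
finger_gap: 0.0158
grasp_force: 40.0
```

```bash
python3 -c "
from h import *
go(.447,.1149,.093,-.715)"
```

```text
t 18.6 pos [0.447  0.1145 0.0935] yawy -0.716 tilt z [-1.e-03 -2.e-04 -1.e+00] F [ 0.98 -0.47 -1.84] M [-0.018  0.079  0.019] gap 0.0158 g 40.0 q [ 0.14 -0.13  2.02 -0.    1.25  0.86]
shift tool [ 0.0003 -0.0003  0.0005]
turn [-0.0007  0.0008 -0.001 ]
```

Call:
carry_out(increments=[0.012, 0, 0, 0.0008, 0, 0, 0, 0.012, 0, 0, 0, 0, 0, 0])

```text
time_s: 18.8
eef_pos: [0.4476, 0.1146, 0.0936]
orientation: [0.91, 0.414, 0.0, 0.0]
wrist_force: [-0.1, 1.1, -2.0]
finger_gap: 0.0158
grasp_force: 40.0
```

Call:
carry_out(increments=[0.06, 0, 0, 0, 0, 0, 0, 0.06, 0, 0, 0, 0, 0, 0, 0.06, 0, 0, 0, 0, 0, 0, 0.06, 0, 0, 0, 0, 0, 0, 0.06, 0, 0, 0, 0, 0, 0, 0.06, 0, 0, -0.01, 0, 0, 0, 0.06, 0, 0, -0.03, 0, 0, 0, 0.06, 0, 0, -0.04, 0, 0, 0, 0.06, 0, 0, -0.04, 0, 0, 0, 0.06, 0, 0, -0.04, 0, 0, 0, 0.06, 0, 0, -0.04, 0, 0, 0, 0.06, 0, 0, 0, 0, 0, 0])

```text
time_s: 20.0
eef_pos: [0.45, 0.115, 0.301]
orientation: [0.91, 0.415, 0.005, 0.002]
wrist_force: [0.9, 0.2, 0.5]
finger_gap: 0.0601
grasp_force: 0.0
```

```bash
python3 - <<'E'
from h import *
import pickle
st()
S=avg("scene",5);T=avg("top",5);pickle.dump((S,T),open("f2.pkl","wb"))
a=redblob(S,(288,190,326,216));b=redblob(T,(240,215,272,246))
print("key",tri([(S,a[0]),(T,b[0])]),a,b)
k=(.5286,-.1347)
def z(f,x,y,w,h,k): return cv2.resize(np.clip(f["pixels"][y:y+h,x:x+w]*1.3,0,255).astype(np.uint8),(w*k,h*k),interpolation=cv2.INTER_CUBIC)
top=np.hstack([z(S,278,180,60,60,5),z(T,226,202,60,60,5)])
bs=np.hstack([np.clip(ortho(f,k[0],k[1],.191,.026,300)*1.3,0,255).astype(np.uint8) for f in(S,T)])
cv2.imwrite("pics/i.png",np.vstack([top,bs]))
E
```

```text
t 20.0 pos [0.45  0.115 0.301] yawy -0.7159 tilt z [ 0.0111  0.0016 -0.9999] F [0.88 0.21 0.46] M [-0.055  0.104 -0.022] gap 0.0601 g 0.0 q [ 0.14 -0.27  1.76  0.    1.64  0.86]h.py:24: RuntimeWarning: invalid value encountered in scalar divide
  yy,xx=np.mgrid[y0:y1,x0:x1];W=w.sum();u=(w*xx).sum()/W;v=(w*yy).sum()/W
Traceback (most recent call last):
  File "h.py", line 25, in redblob
    C=np.cov(np.vstack([xx.ravel(),yy.ravel()]),aweights=w.ravel());l,V=np.linalg.eigh(C)
ZeroDivisionError: Weights sum to zero, can't be normalized
```

```bash
python3 - <<'E'
from h import *
import pickle
S,T=pickle.load(open("f2.pkl","rb"))
k=(.5286,-.1347)
def z(f,x,y,w,h,k): return cv2.resize(np.clip(f["pixels"][y:y+h,x:x+w]*1.3,0,255).astype(np.uint8),(w*k,h*k),interpolation=cv2.INTER_CUBIC)
top=np.hstack([z(S,278,180,60,60,5),z(T,302,172,60,60,5)])
bs=np.hstack([np.clip(ortho(f,k[0],k[1],.191,.026,300)*1.3,0,255).astype(np.uint8) for f in(S,T)])
cv2.imwrite("pics/i.png",np.vstack([top,bs]))
E
```

```text
(no output)
```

View pics/i.png

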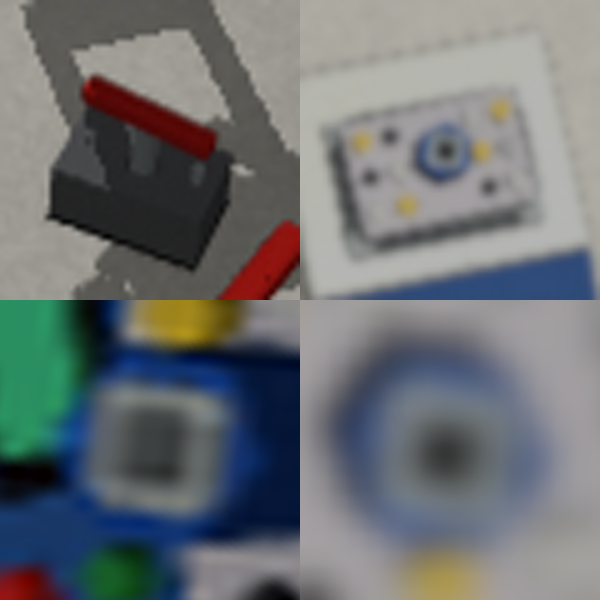

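Scene crop: the key is back in its stand, with the handle centre at about (308,203) in the full picture against (307.3,202.6) before. The recess is now turned to about −5° (mod 90), which fits the stop at about 1.2 rad. Now I go to the knob.

Call:
carry_out(increments=[0.06, -0.01, 0.0165, 0, 0, 0, 0, 0.06, -0.02, 0.034, 0, 0, 0, 0, 0.06, -0.023, 0.038, 0, 0, 0, 0, 0.06, -0.023, 0.038, 0, 0, 0, 0, 0.06, -0.023, 0.038, 0, 0, 0, 0, 0.06, -0.02, 0.034, 0, 0, 0, 0, 0.06, -0.016, 0.0268, 0, 0, 0, 0, 0.06, 0, 0, 0, 0, 0, -0.096, 0.06, 0, 0, 0.01, 0, 0, 0, 0.06, 0, 0, 0.02, 0, 0, 0, 0.06, 0, 0, 0, 0, 0, 0, 0.06, 0, 0, 0, 0, 0, 0])

```text
time_s: 21.7
eef_pos: [0.5282, -0.1344, 0.2626]
orientation: [0.889, 0.457, -0.001, -0.001]
wrist_force: [1.1, -0.1, -0.4]
finger_gap: 0.0602
grasp_force: 0.0
```

```bash
python3 - <<'E'
from h import *
import pickle
go(.5284,-.1348,.178,-.62)
S=avg("scene",4)
a=redblob(S,(288,190,326,216));print("key S",a)
T=avg("top",4);b=redblob(T,(240,215,272,246));print(b,tri([(S,a[0]),(T,b[0])]))
E
```

```text
t 21.7 pos [ 0.5282 -0.1344  0.2626] yawy -0.6205 tilt z [-1.7e-03  7.0e-04 -1.0e+00] F [ 1.13 -0.13 -0.42] M [-0.007  0.107  0.01 ] gap 0.0602 g 0.0 q [-0.34 -0.03  1.6   0.    1.56  0.28]
shift tool [-0.0002  0.0006  0.0846]
turn [-0.0018  0.0005 -0.0005]
key S (array([307.48139556, 202.63005265]), array([294.93402897, 196.51846038]), array([320.02876215, 208.74164491]))
(array([255.75550261, 230.60818547]), array([246.36764059, 222.51063649]), array([265.14336464, 238.70573445])) [0.44719524 0.11479765 0.09201511]
```

Key stands exactly as before. Descend onto the knob and grip.

Call:
carry_out(increments=[0.06, 0, 0.0004, 0.02, 0, 0, 0, 0.06, 0, 0, 0.025, 0, 0, 0, 0.06, 0, 0, 0.02, 0, 0, 0, 0.06, 0, 0, 0.012, 0, 0, 0, 0.06, 0, 0, 0.007, 0, 0, 0, 0.06, 0, 0, 0, 0, 0, 0, 0.06, 0, 0, 0, 0, 0, 0], squeeze=15)

```text
time_s: 22.8
eef_pos: [0.5296, -0.1356, 0.1803]
orientation: [0.889, 0.458, 0.0, 0.0]
wrist_force: [0.6, -0.5, 0.6]
finger_gap: 0.06
grasp_force: 0.0
```

```bash
python3 -c "
from h import *
go(.5284,-.1348,.178,-.62)"
```

```text
t 22.8 pos [ 0.5296 -0.1356  0.1803] yawy -0.62 tilt z [ 1.2e-03 -5.0e-04 -1.0e+00] F [ 0.59 -0.46  0.59] M [-0.088  0.162  0.021] gap 0.06 g 0.0 q [-0.34  0.02  1.71 -0.    1.41  0.28]
shift tool [-0.0001 -0.0014  0.0023]
turn [ 0.0013 -0.0003 -0.    ]
```

Call:
carry_out(increments=[0.028, 0, 0, 0, 0, 0, 0, 0.028, 0, 0, 0, 0, 0, 0, 0.028, 0, 0, 0, 0, 0, 0, 0.028, 0, 0, 0, 0, 0, 0, 0.028, 0, 0, 0, 0, 0, 0, 0.028, 0, 0, 0, 0, 0, 0])

```text
time_s: 23.4
eef_pos: [0.5296, -0.1356, 0.1797]
orientation: [0.889, 0.458, 0.0, 0.0]
wrist_force: [2.7, -0.4, 0.2]
finger_gap: 0.0327
grasp_force: 15.0
```

```bash
python3 -c "
from h import *
go(.5284,-.1348,.178,-.62)"
```

```text
t 23.4 pos [ 0.5296 -0.1356  0.1797] yawy -0.6202 tilt z [ 1.2e-03 -4.0e-04 -1.0e+00] F [ 2.74 -0.45  0.22] M [-0.176 -0.358 -0.096] gap 0.0327 g 15.0 q [-0.34  0.02  1.71  0.    1.41  0.28]
shift tool [-0.     -0.0014  0.0017]
turn [ 0.0012 -0.0004 -0.0002]
```

Call:
carry_out(increments=[0.028, 0, 0, 0, 0, 0, 0.015, 0.028, 0, 0, 0, 0, 0, 0.015, 0.028, 0, 0, 0, 0, 0, 0])

```text
time_s: 23.7
eef_pos: [0.5294, -0.1356, 0.1797]
orientation: [0.896, 0.444, 0.0, 0.0]
wrist_force: [3.1, -1.2, 2.1]
finger_gap: 0.0322
grasp_force: 14.8
```

```bash
python3 -c "
from h import *
st()"
```

```text
t 23.7 pos [ 0.5294 -0.1356  0.1797] yawy -0.6509 tilt z [ 9.e-04 -5.e-04 -1.e+00] F [ 3.12 -1.18  2.14] M [-0.371 -0.401  0.065] gap 0.0322 g 14.8 q [-0.34  0.02  1.71 -0.    1.41  0.31]
```

Call:
carry_out(increments=[0.028, 0, 0, 0, 0, 0, 0, 0.028, 0, 0, 0, 0, 0, 0, 0.028, 0, 0, 0, 0, 0, 0], squeeze=55)

```text
time_s: 24.0
eef_pos: [0.5294, -0.1355, 0.1797]
orientation: [0.896, 0.444, 0.0, 0.0]
wrist_force: [4.4, -1.8, 2.4]
finger_gap: 0.0317
grasp_force: 54.7
```

```bash
python3 -c "
from h import *
st()"
```

```text
t 24.0 pos [ 0.5294 -0.1355  0.1797] yawy -0.65 tilt z [ 9.e-04 -4.e-04 -1.e+00] F [ 4.38 -1.83  2.38] M [-0.415 -0.627 -0.152] gap 0.0317 g 54.7 q [-0.34  0.02  1.71 -0.    1.41  0.31]
```

Call:
carry_out(increments=[0.028, 0, 0, -0.0015, 0, 0, 0, 0.028, 0, 0, -0.002, 0, 0, 0, 0.028, 0, 0, -0.002, 0, 0, 0, 0.028, 0, 0, 0, 0, 0, 0, 0.028, 0, 0, 0, 0, 0, 0])

```text
time_s: 24.5
eef_pos: [0.5284, -0.135, 0.1841]
orientation: [0.896, 0.444, -0.001, -0.001]
wrist_force: [2.2, 0.3, -8.2]
finger_gap: 0.0321
grasp_force: 54.7
```

```bash
python3 -c "
from h import *
st()"
```

```text
t 24.5 pos [ 0.5284 -0.135   0.1841] yawy -0.6499 tilt z [-1.9e-03  8.0e-04 -1.0e+00] F [ 2.24  0.35 -8.22] M [-0.121 -0.411 -0.092] gap 0.0321 g 54.7 q [-0.34  0.02  1.71  0.    1.42  0.31]
```

The block lifts freely past 2 mm. I raise it gently.

Call:
carry_out(increments=[0.028, 0, 0, -0.003, 0, 0, 0, 0.028, 0, 0, -0.003, 0, 0, 0, 0.028, 0, 0, -0.003, 0, 0, 0, 0.028, 0, 0, -0.003, 0, 0, 0, 0.028, 0, 0, -0.003, 0, 0, 0, 0.028, 0, 0, 0, 0, 0, 0])

```text
time_s: 25.1
eef_pos: [0.5294, -0.1355, 0.2006]
orientation: [0.896, 0.444, 0.0, 0.0]
wrist_force: [-0.4, 0.1, -7.4]
finger_gap: 0.0318
grasp_force: 54.6
```

```bash
python3 -c "
from h import *
st()"
```

```text
t 25.1 pos [ 0.5294 -0.1355  0.2006] yawy -0.65 tilt z [ 9.e-04 -4.e-04 -1.e+00] F [-0.44  0.07 -7.4 ] M [-0.052  0.11   0.015] gap 0.0318 g 54.6 q [-0.34  0.    1.69 -0.    1.45  0.31]
```

Call:
carry_out(increments=[0.028, 0, 0, -0.003, 0, 0, 0, 0.028, 0, 0, -0.004, 0, 0, 0, 0.028, 0, 0, -0.005, 0, 0, 0, 0.028, 0, 0, -0.006, 0, 0, 0, 0.028, 0, 0, -0.006, 0, 0, 0, 0.028, 0, 0, -0.006, 0, 0, 0, 0.028, 0, 0, -0.006, 0, 0, 0, 0.028, 0, 0, -0.006, 0, 0, 0, 0.028, 0, 0, -0.004, 0, 0, 0, 0.028, 0, 0, -0.003, 0, 0, 0, 0.028, 0, 0, -0.002, 0, 0, 0, 0.028, 0, 0, 0, 0, 0, 0, 0.028, 0, 0, 0, 0, 0, 0, 0.028, 0, 0, 0, 0, 0, 0, 0.028, 0, 0, 0, 0, 0, 0])

```text
time_s: 26.6
eef_pos: [0.529, -0.1353, 0.2506]
orientation: [0.896, 0.444, -0.0, -0.0]
wrist_force: [0.9, -0.0, -7.1]
finger_gap: 0.0322
grasp_force: 54.6
```

```bash
python3 - <<'E'
from h import *
st()
S=grab("scene");st()
cv2.imwrite("pics/j.png",cv2.resize(np.clip(S["pixels"][130:310,80:350]*1.3,0,255).astype(np.uint8),(800,533),interpolation=cv2.INTER_CUBIC))
E
```

```text
t 26.6 pos [ 0.529  -0.1353  0.2506] yawy -0.65 tilt z [-4.e-04  2.e-04 -1.e+00] F [ 0.92 -0.   -7.1 ] M [-0.029  0.113  0.011] gap 0.0322 g 54.6 q [-0.34 -0.02  1.62  0.    1.54  0.31]
t 26.65 pos [ 0.529  -0.1353  0.2506] yawy -0.65 tilt z [-4.e-04  1.e-04 -1.e+00] F [ 0.16 -0.25 -6.15] M [-0.048  0.138  0.001] gap 0.0319 g 54.6 q [-0.34 -0.02  1.62 -0.    1.54  0.31]
```

View pics/j.png

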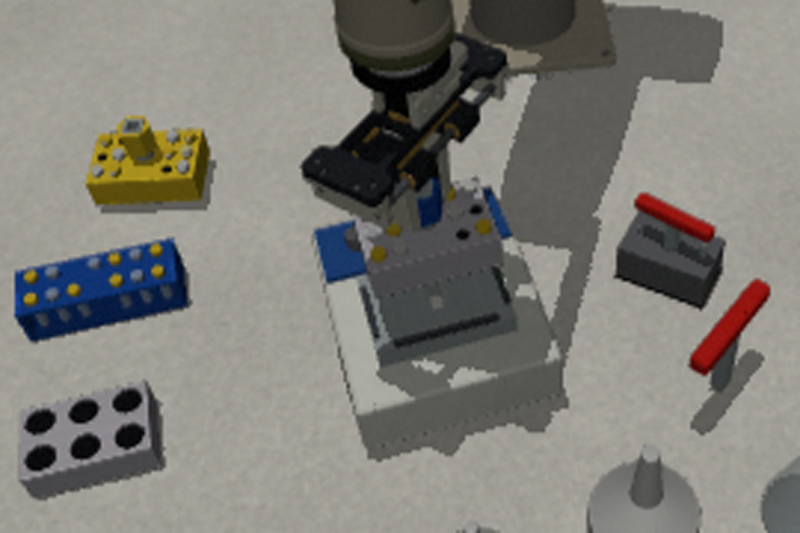

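The block hangs level and clear above the plate, at about (432,250) in the crop. The key is in its stand at (675,215), and everything else is where it was. I hand in.

```bash
python3 -c "
from workcell import env
print(env.hand_in())"
```

```text
the job is handed in; nothing more can be done
None
```

The job is done and handed in: the knob is turned to its stop, the key is back in its hole, and the block is held level by the knob about 7 cm above the shaker plate, with nothing else on the bench moved, as far as the pictures show.

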